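# Set the end stop of a hinged-leaf drilling jig and load it

### The arm

A 6-joint arm with a two-finger parallel gripper is mounted at the origin on a cart in front of the work surface, level with it; the furniture and walls round the work are solid. World frame = base frame: x ahead of the robot, y to its left, z up, the work surface at z = 0. Lengths are in mm, angles in rad, forces in N, time in s.
With the tool pointing down it reaches from about 300 to 875 mm from the base axis. Payload 6.4 kg.
Tool frame: the origin (TCP) lies on the centre line of the jaws, within the pads' length; the fingertips stand 25 mm ahead of it and the grasp point (between the pads) lies 6 mm ahead of it; z points along the fingers, y is the line along which they close (so a half turn about z gives the same grasp; the last joint's range is limited). The gripper opens to 88 mm and grips with 3 to 60 N. Pads are 18 mm wide; open, the fingers measure 123 mm over their backs; the gripper's body (75 mm by 187 mm) begins 45 mm behind the grasp point.
Start: joints at [1.07, 0.181, 1.607, -0, 1.354, -0.206], TCP at [167.054, 550.213, 263.714] pointing down, gripper open.
Joint ranges: [-2.99, 2.99], [-0.89, 2.07], [0.3, 2.58], [-1.14, 4.28], [0, 2.63], [-3.12, 3.12]. Speed limits (rad/s): [2.57, 2.57, 3.01, 3.14, 3.14, 3.14].

### API

Orientations are given as [roll, pitch, yaw] about the fixed x, y, z axes, in that order (R = Rz(yaw) Ry(pitch) Rx(roll)).
In Python, from plant import robot, effector, telemetry, cams gives the robot as it stands. Calls block until the motion is done:
- robot.move_to(position, orientation): joint-space move of the TCP to a pose.
- robot.move_straight(position, rot=None, v=150): straight line of the TCP; rot=None keeps the orientation; v is the mean speed in mm/s.
- robot.goto_joints(angles): joint-space move.
- effector.open_jaws() and effector.grab(): open the fingers fully, or close them until they stop; the grip force is fixed at half the most.
- robot.sleep(seconds).
- robot.ik(position, orientation): joint angles nearest the present ones, or None.
- telemetry.sense(): the state.
- cams.snapshot(name): name is "scene" or "top" or "wrist"; returns the picture (420x560x3 uint8, red, green, blue); there is no depth.
- cams.camera_info(name): a dict with "K" (3x3 intrinsics, pixels), "R" (3x3) and "t" (3): a world point X has camera coordinates R X + t. Camera axes: x right, y down, z forward; pixel columns grow to the right and rows downward; lengths in mm; the calibration is good to about 2 mm. The wrist camera is an equidistant fisheye: a pixel r from the principal point sees the ray r / f radians off the axis. A picture is of the moment at which its call begins: read the wrist's pose just before it. camera_info takes no time and is no camera call; for the wrist camera it gives the pose at the moment of the call.
A pose or a line that the arm cannot do raises robot.IKError and nothing moves.
- robot.finish_job(): hands the job in; it is judged then, once.
Trained networks look in the newest picture that a camera, given by its name, has taken for a name from the list of things; names that differ only in an ending like _2 or _b are one class to them, and where a whole thing is asked for, a point or a joint stands for the part that bears it (a point fixed in the world has none). Each returns a list of dicts, best first, with "p" (0 to 1); they miss things now and then, are a little off and sometimes report something else, mostly with a low value. They report only what shows in the picture. A call takes as long as a camera call.
- cams.cut_out(camera, label): "mask" (420x560 bool, what is visible of it) and "bbox" ([left, top, right, bottom] in pixels, round what is visible of it).
The state is a dict: "time_s": time; "qpos": joint angles; "joint_vel": joint speeds; "joint_efforts": joint torques, N m; "position": TCP position; "tcp_rot": TCP orientation; "force": force on the tool from outside, world axes, zero at the start; "wrist_torque": the same for the moment, N m; "gripper_width": finger opening in mm; "grasp_force": force on a finger pad.
Only numpy, scipy, OpenCV 4.12 (cv2) and the standard library are available. Lean on these libraries where they do the work, as an engineer would, in place of code of your own. Each camera call takes 0.05 s, during which the arm holds its last target. There are 200 camera calls.

### The job

Get the drilling jig ready for the flat wooden offcut lying on its baseboard: turn the handwheel until the fixed pointer behind the wheel's far rim stands between the two lines of the double mark, and slide the offcut fully home, its long side flush against the fence and its end against the steel end stop. Swing the hinged leaf with the drill bush down so that it lies flat on the offcut. Pushing hard on the stop turns the wheel, so the pointer must still be on the double mark when you finish, and the pencil, the tape roll and the wooden block nearby are to stay where they are.

Things in the scene. Friction and masses are not known exactly. Their poses are not given: they have to be found in the camera images.
- jig: drilling jig screwed to the bench: plywood baseboard 12 mm thick (jig x -130..115, y -180..200 mm) carrying fence, stop, wheel and leaf. Frame: x away from the robot, y left along the fence, z up; origin on the bench surface. The handwheel's upright axis is at x 0, y 125 mm; the leaf's hinge line (along y) at x 85, z 35 mm, its middle at y -35 mm
- fence_face (a point): middle of the fence's face that looks to the robot (jig x 50, y -55, z 20 mm). The aluminium fence, 20 mm thick, stands 16 mm above the baseboard from jig y -170 to 60 mm. With the offcut home its centre is at jig x 18 mm
- wheel (a joint): angle (rad) of the flat-lying aluminium handwheel, 128 mm across, rim top 75 mm above the bench; grows counter-clockwise from above. 0: the pointer is midway between the double mark's two long lines (11 mm apart). Starts at 0.6 to 1.9; range -1.1 to 2.3. 0.2 N m of friction holds it. It drives the end stop by a rack, 20 mm per rad, towards jig +y as it grows
- wheel_handle (a point): middle of the wheel's upright black handle, 50 mm from the axis, across from the double mark (seen from the axis it stands at angle pi + wheel angle from jig x; so on the robot's side when set). 23 mm thick, from 20 mm below to 25 mm above this point, 109 mm over the bench
- double_mark (a point): point on the wheel's rim midway between the two long lines of the double mark, 64 mm from the axis, at the rim's top edge. 46 degrees to either side of it are a single long line and a triple one; the short lines are plain graduations
- pointer (a point): tip of the fixed steel pointer just outside the wheel's far rim (jig x 66, y 125 mm), level with the rim's top; its bracket is up to 70 mm high and reaches jig x 101 mm
- stop_face (a point): middle of the steel end stop's face that looks to jig -y and meets the offcut's left end; 56 mm wide, 16 mm high, its frame parallel to the jig's. The offcut home has its centre 57.5 mm to the right of it. About 10 N on it starts to turn the wheel (angle growing)
- leaf (a joint): angle (rad) of the steel leaf, 50 mm wide, 8 mm thick, 108 mm from hinge to free edge, with a drill bush and at the free edge a lip that sticks out 20 mm (away from the robot when the leaf stands). 0: level, flat on the offcut's top, underside 31 mm over the bench. Starts leaning back past upright against its limit, 1.72; brought forward past upright it sinks by its weight in about 1 s
- leaf_tip (a point): middle of the leaf's free edge, at half its thickness, 108 mm from the hinge; about 140 mm over the bench at the start
- work: the flat wooden offcut to be loaded, 64 (x) x 115 (y) x 19 (z) mm, loose on the baseboard in front of the fence and right of the end stop, askew by up to 0.25 rad; origin at the centre of its underside, y along its length. About 0.1 kg
- pencil: a green pencil, 136 mm long, 7 mm thick, lying along y near the baseboard's front edge (jig x about -112 mm, y -50 to +130 mm); leave it alone
- tape_roll: a roll of black tape, 58 mm across, 19 mm high, on the bench right of the jig; leave it alone
- offcut_block: a wooden block, 60 x 82 x 38 mm, on the bench right of the jig; leave it alone

How it is judged:
By the outcome, as a careful person would: the job done as asked, in the order asked, and still so for the second after the job is handed in, with the robot touching nothing.
It also fails if it takes over 67 s, if anything falls off the work surface, if the arm or the gripper's body presses on something with over 40 N, if the wrist force passes 120 N, or if a joint passes its speed limit or range.

## Working session

There is one attempt and no reset: what is moved stays moved. The work goes in short steps, each a Python script; the robot and the scene stay as the last script left them, time stands still between calls to the robot, and variables do not carry over. Pictures are saved under pics/ and viewed, at most 10 in all, crops included, and the job is handed in when it is done.

```bash
mkdir -p pics; ls
python3 - <<'E'
from plant import robot, effector, telemetry, cams
import cv2,numpy as np
np.set_printoptions(precision=4,suppress=True)
for n in ["scene","top"]:
    im=cams.snapshot(n); cv2.imwrite(f"pics/{n}0.png",im[:,:,::-1])
    c=cams.camera_info(n); print(n,c["K"],c["R"],c["t"], -np.array(c["R"]).T@c["t"])
    for l in ["jig","wheel","wheel_handle","double_mark","leaf","work","pencil","stop_face","fence_face","pointer"]:
        r=cams.cut_out(n,l)
        for d in r[:2]: 
            m=np.array(d["mask"]);ys,xs=np.nonzero(m); print(l,round(d["p"],2),d["bbox"],xs.mean().round(1),ys.mean().round(1),len(xs))
print(telemetry.sense())
E
```

```text
pics
scene [[426.0731   0.     277.2018]
 [  0.     426.0731 214.4447]
 [  0.       0.       1.    ]] [[ 0.8911 -0.4538  0.0024]
 [-0.3045 -0.6019 -0.7383]
 [ 0.3364  0.6571 -0.6745]] [-407.2454  295.357   907.3628] [ 147.5626 -603.3099  831.0441]
jig 0.56 [181.6, 152.6, 314.7, 262.0] 245.9 200.9 7449
wheel 0.83 [206.7, 147.6, 251.0, 183.9] 229.2 165.0 951
wheel_handle 0.79 [209.4, 150.8, 249.3, 180.3] 228.9 164.8 963
double_mark 0.59 [212.4, 149.2, 251.1, 179.0] 229.4 164.7 957
leaf 0.63 [270.9, 156.6, 294.8, 200.0] 282.2 177.2 454
work 0.85 [242.3, 208.5, 278.1, 246.0] 256.8 225.1 758
pencil 0.42 [199.0, 191.1, 217.7, 218.7] 208.6 204.2 74
stop_face 0.56 [234.3, 180.5, 260.4, 193.8] 246.7 188.2 192
stop_face 0.25 [208.3, 149.8, 252.5, 181.1] 229.1 164.8 1001
fence_face 0.74 [183.6, 152.2, 313.2, 260.2] 246.2 200.9 7202
fence_face 0.52 [207.2, 150.0, 252.6, 180.4] 229.1 164.5 1004
pointer 0.77 [181.9, 151.6, 313.9, 264.6] 246.1 200.7 7279
pointer 0.24 [243.0, 207.8, 278.3, 246.3] 257.4 225.1 853
top [[425.9495   0.     280.2959]
 [  0.     425.9495 210.3016]
 [  0.       0.       1.
[... 718 characters left out ...]
3] 349.1 246.0 352
stop_face 0.49 [188.7, 204.4, 204.4, 224.0] 199.3 213.5 240
fence_face 0.65 [138.0, 152.1, 290.4, 272.1] 209.4 223.6 12124
pointer 0.64 [137.8, 155.7, 289.1, 273.2] 209.1 223.6 12027
{'time_s': 1.1, 'qpos': array([ 1.0697,  0.1808,  1.607 ,  0.    ,  1.3538, -0.2063]), 'joint_vel': array([ 0.0004,  0.003 ,  0.0004, -0.0002,  0.0002, -0.0015]), 'joint_efforts': array([ -0.0004, -43.3879, -34.215 ,   0.0701,   0.0311,  -0.    ]), 'position': array([167.048 , 550.216 , 263.7245]), 'tcp_rot': array([ 3.1416, -0.    ,  2.8468]), 'force': array([-0.6291, -0.0372,  0.3773]), 'wrist_torque': array([ 0.0294,  0.0264, -0.0131]), 'grasp_force': 0.0, 'gripper_width': 87.6769452884431}
```

Run:
```python
import cv2,numpy as np
a=cv2.imread("pics/top0.png")[140:290,120:370]; a=cv2.resize(a,None,fx=3.2,fy=3.2,interpolation=cv2.INTER_CUBIC); cv2.imwrite("pics/top0c.png",a)
a=cv2.imread("pics/scene0.png")[130:280,150:350]; a=cv2.resize(a,None,fx=4,fy=4,interpolation=cv2.INTER_CUBIC); cv2.imwrite("pics/scene0c.png",a)
```

```text
(no output)
```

View pics/top0c.png

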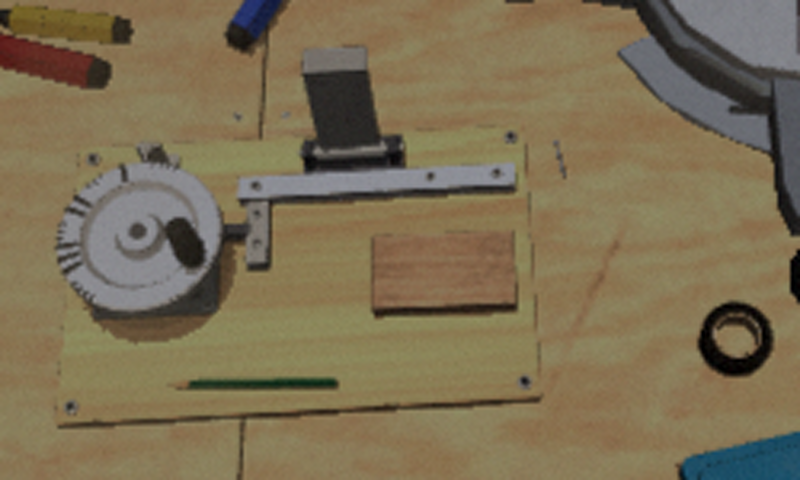

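View pics/scene0c.png

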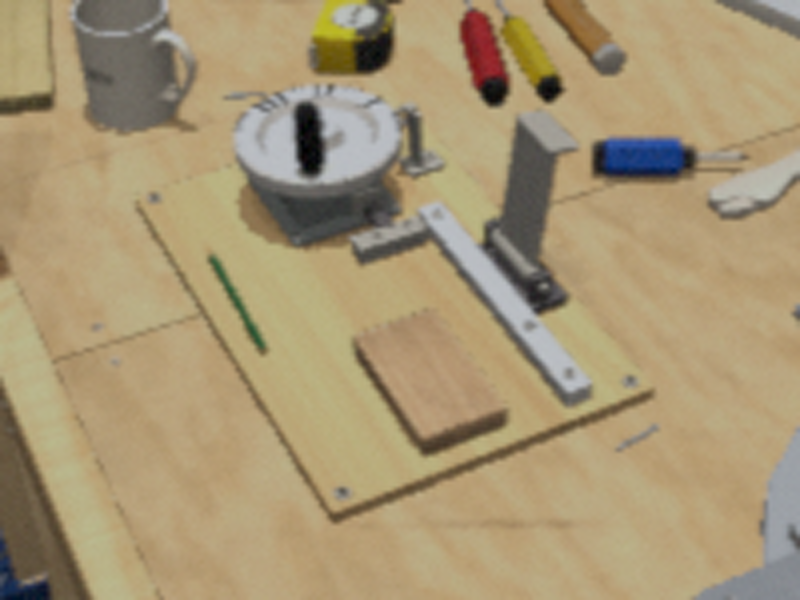

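```bash
cat > h.py <<'E'
from plant import robot, effector, telemetry, cams
import cv2,numpy as np
from scipy.optimize import least_squares
np.set_printoptions(precision=4,suppress=True)
def ray(name,px,z):
    c=cams.camera_info(name);K,R,t=map(np.array,(c["K"],c["R"],c["t"]))
    d=R.T@np.linalg.inv(K)@np.array([px[0],px[1],1.]);o=-R.T@t
    return o+d*(z-o[2])/d[2]
def proj(name,X):
    c=cams.camera_info(name);p=np.array(c["R"])@X+np.array(c["t"]);
    p=np.array(c["K"])@p;return p[:2]/p[2]
E
python3 - <<'E'
from h import *
T=lambda u,v:(u/3.2+120-.35,v/3.2+140-.35)
S=lambda u,v:(u/4+150-.4,v/4+130-.4)
obs=[("top",T(540,396),(-130,-180,12)),("top",T(58,422),(-130,200,12)),("top",T(525,127),(115,-180,12)),
("top",T(80,153),(115,200,12)),
("top",T(515,188),(50,-170,28)),("top",T(240,199),(50,60,28)),("top",T(238,180),(70,60,28)),("top",T(515,164),(70,-170,28)),("top",T(138,232),(0,125,78)),
("scene",S(137,203),(-130,200,12)),("scene",S(335,514),(-130,-180,12)),("scene",S(652,391),(115,-180,12)),
("scene",S(565,390),(50,-170,28)),("scene",S(590,378),(70,-170,28)),("scene",S(420,210),(50,60,28))]
def W(p,q):
    c,s=np.cos(p[2]),np.sin(p[2]);return np.array([p[0]+c*q[0]-s*q[1],p[1]+s*q[0]+c*q[1],q[2]])
f=lambda p:np.concatenate([proj(n,W(p,q))-u for n,u,q in obs])
r=least_squares(f,[500,200,0.05],loss="soft_l1");print(r.x);print(r.fun.reshape(-1,2).round(1))
p=r.x
for u in [(185,243)]: 
    h=ray("top",T(*u),109);print("handle",h)
    c,s=np.cos(p[2]),np.sin(p[2]);d=h-W(p,(0,125,109));J=(c*d[0]+s*d[1],-s*d[0]+c*d[1]);print(J,np.hypot(*J),np.arctan2(J[1],J[0])-np.pi)
# work corners at top z=31
C=[ray("top",T(*u),31) for u in [(373,236),(514,231),(516,303),(373,308)]]
for w in C: 
    d=w-W(p,(0,0,31));c,s=np.cos(p[2]),np.sin(p[2]);print("work",c*d[0]+s*d[1],-s*d[0]+c*d[1])
for u in [(268,265),(247,265)]:
    d=ray("top",T(*u),28)-W(p,(0,0,28));print("stop",c*d[0]+s*d[1],-s*d[0]+c*d[1])
for u in [(190,383),(337,383)]:
    d=ray("top",T(*u),16)-W(p,(0,0,28));print("pencil",c*d[0]+s*d[1],-s*d[0]+c*d[1])
E
```

```text
[503.4768 282.6771   0.0267]
[[ 0.5  1. ]
 [-1.3  1. ]
 [-0.1 -0.5]
 [ 0.1 -1.6]
 [ 0.5 -0.9]
 [-0.6  0.1]
 [ 0.3 -0.7]
 [ 0.1 -0.1]
 [ 0.4  0.4]
 [-1.1 -2.2]
 [-1.1 -0.1]
 [ 0.8 -1. ]
 [ 0.5  0.7]
 [ 0.6  1.3]
 [-0.8 -0.6]]
handle [476.3695 363.1015 109.    ]
(np.float64(-24.95110662447343), np.float64(-43.880816687932146)) 50.478547869226055 -5.229408356122962
work 9.09571028037443 -51.319685278567526
work 7.040213368994215 -165.63114547522744
work -55.73837715457963 -163.99005532349753
work -53.62427201823702 -50.850095409200485
stop -10.416676032559451 33.75784195731235
stop -9.455736694717462 50.694292973517385
pencil -102.74688095593885 94.69736804101534
pencil -109.15021465416596 -20.635766006601223
```

```bash
cat >> h.py <<'E'
P=np.array([503.4768,282.6771,0.0267])
def W(q,p=P):
    c,s=np.cos(p[2]),np.sin(p[2]);return np.array([p[0]+c*q[0]-s*q[1],p[1]+s*q[0]+c*q[1],q[2]])
def hp(w,z): return W((-50*np.cos(w),125-50*np.sin(w),z))
def hr(w): return [np.pi,0,w+P[2]]   # tool y tangential to wheel
def st(m=""):
    s=telemetry.sense();print(m,"t%.1f"%s["time_s"],s["position"].round(1),"F",s["force"].round(1),"w%.1f g%.1f"%(s["gripper_width"],s["grasp_force"]));return s
E
python3 - <<'E'
from h import *
w=1.054
robot.move_to(hp(w,230),hr(w)); st()
robot.move_straight(hp(w,121),v=200); st()
effector.grab(); st("grab")
for a in np.linspace(w,0,8)[1:]:
    robot.move_straight(hp(a,121),hr(a),v=60); st("%.2f"%a)
effector.open_jaws(); robot.move_straight(hp(0,190),v=200); st()
robot.move_straight(W((-110,125,260)),v=200)
im=cams.snapshot("wrist"); cv2.imwrite("pics/wr1.png",im[:,:,::-1])
im=cams.snapshot("top"); cv2.imwrite("pics/top1.png",cv2.resize(im[150:280,120:300,::-1],None,fx=4,fy=4,interpolation=cv2.INTER_CUBIC))
st()
E
```

```text
t2.5 [476.1 364.1 230.1] F [-0.4  0.5  0.4] w88.0 g0.0
 t3.1 [476.9 364.3 122. ] F [ 0.5 -0.1  0.3] w88.3 g0.0
grab t4.2 [476.8 363.3 120.9] F [ 1.9 -1.3 -1.4] w20.2 g29.9
0.90 t4.5 [469.9 367.6 120.9] F [ 0.7 -1.1 -0.5] w20.2 g29.9
0.75 t4.8 [464.2 372.5 120.9] F [-2.  -0.1  0.6] w20.2 g30.0
0.60 t5.1 [459.3 378.2 120.9] F [-3.9 -1.2  1.3] w20.3 g30.0
0.45 t5.4 [455.3 384.6 120.9] F [-4.  -0.8  2. ] w20.1 g30.0
0.30 t5.7 [452.2 391.6 120.9] F [-5.2 -0.5  1.2] w20.1 g30.0
0.15 t6.0 [450.2 399.  120.9] F [-6.3 -0.4  3.7] w20.0 g30.0
0.00 t6.3 [449.3 406.6 120.9] F [-6.8 -0.1  2.9] w20.0 g30.0
 t7.9 [450.1 406.2 189.9] F [ 0.  -0.7 -0.8] w88.2 g0.0
 t8.6 [390.2 404.1 257.9] F [0.5 0.2 0.2] w87.9 g0.0
```

View pics/wr1.png

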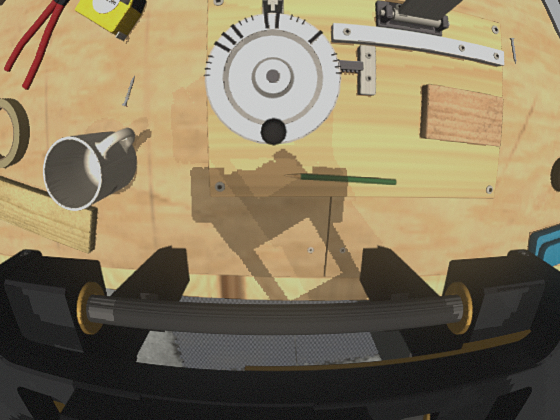

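Run:
```python
import cv2,numpy as np
a=cv2.imread("pics/wr1.png")[0:60,220:320]; cv2.imwrite("pics/wr1c.png",cv2.resize(a,None,fx=8,fy=8,interpolation=cv2.INTER_CUBIC))
```

```text
(no output)
```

View pics/wr1c.png

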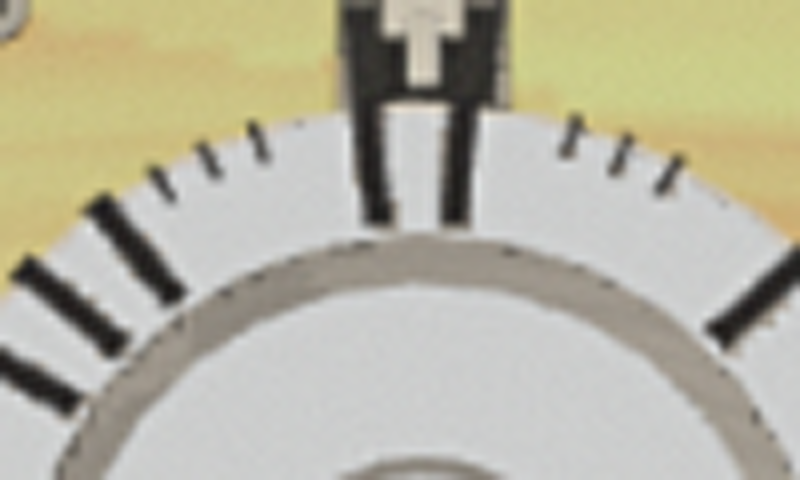

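```bash
cat >> h.py <<'E'
def push(d,start,n,step,thr,z=43,v=20):
    """step along jig axis direction d until the opposing force exceeds thr"""
    dw=W((*d,0))-W((0,0,0)); q=np.array(start,float)
    f0=telemetry.sense()["force"]@dw
    for i in range(n):
        q=q+np.array(d)*step; robot.move_straight(W((*q,z)),v=v)
        f=-(telemetry.sense()["force"]@dw-f0)
        if f>thr: break
    print("push",i,q,"F %.1f"%f); st(); return q
E
python3 - <<'E'
from h import *
R=[np.pi,0,P[2]]
robot.move_to(W((-78,-108,120)),R); robot.move_straight(W((-78,-108,43)),v=150); st()
robot.move_straight(W((-30,-108,43)),v=60); st()
q=push((1,0),(-30,-108),16,1,5)
im=cams.snapshot("wrist"); cv2.imwrite("pics/wr2.png",im[:,:,::-1])
E
```

```text
t10.3 [429.  173.2  43.6] F [-0.8 -0.4  0.2] w88.3 g0.0
 t11.2 [476.2 173.9  42.8] F [-0.5  0.4  0.4] w87.9 g0.0
push 7 [ -22. -108.] F 6.8
 t13.2 [482.6 174.1  42.7] F [-7.2 -1.1  6.8] w88.1 g4.2
```

View pics/wr2.png

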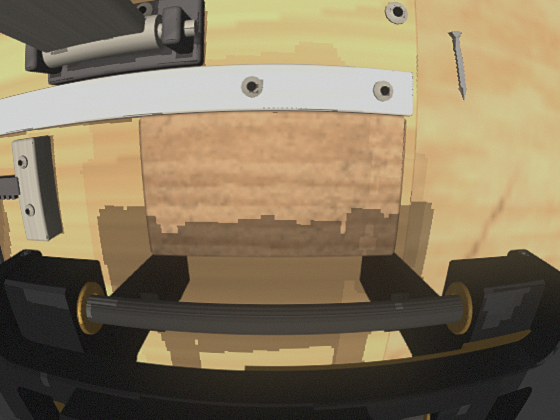

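Run:
```python
from h import *
robot.move_straight(W((-32,-108,43)),v=100)
robot.move_straight(W((-32,-108,80)),v=150)
effector.grab()
robot.move_straight(W((16,-200,80)),v=150)
robot.move_straight(W((16,-200,43)),v=150); st()
robot.move_straight(W((16,-130,43)),v=60); st()
q=push((0,1),(16,-130),34,0.7,3)
im=cams.snapshot("wrist"); cv2.imwrite("pics/wr3.png",im[:,:,::-1])
```

```text
t16.5 [524.   83.9  42.6] F [-0.5 -0.2  0.4] w0.3 g0.0
 t17.8 [522.6 153.1  42.7] F [-0.5  0.4  0.6] w0.7 g0.0
push 20 [  16.  -115.3] F 5.8
 t23.1 [522.7 167.4  43. ] F [ 1.  -5.4  0.4] w0.3 g2.6
```

View pics/wr3.png

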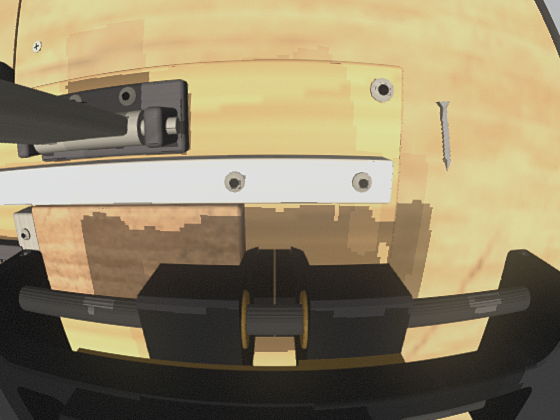

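Run:
```python
from h import *
robot.move_straight(W((16,-125,43)),v=100)
robot.move_straight(W((16,-125,85)),v=150)
robot.move_straight(W((-40,-48,85)),v=150)
robot.move_straight(W((-40,-48,43)),v=150)
robot.move_straight(W((-27,-48,43)),v=60); st()
q=push((1,0),(-27,-48),16,0.7,5)
robot.move_straight(W((-40,-48,43)),v=100)
robot.move_straight(W((-70,-20,220)),v=200)
im=cams.snapshot("wrist"); cv2.imwrite("pics/wr4.png",cv2.resize(im[0:260,150:500,::-1],None,fx=2.28,fy=2.28,interpolation=cv2.INTER_CUBIC))
cv2.imwrite("pics/wr4full.png",im[:,:,::-1]); st()
```

```text
t25.4 [478.8 234.1  43.7] F [-0.2 -0.1  0.8] w0.3 g0.0
push 6 [-22.1 -48. ] F 7.8
 t27.1 [480.9 234.   42.7] F [-7.9 -0.4  7.7] w0.5 g3.8
 t28.6 [433.4 260.4 218.5] F [0.2 0.3 0.1] w0.9 g0.0
```

View pics/wr4.png

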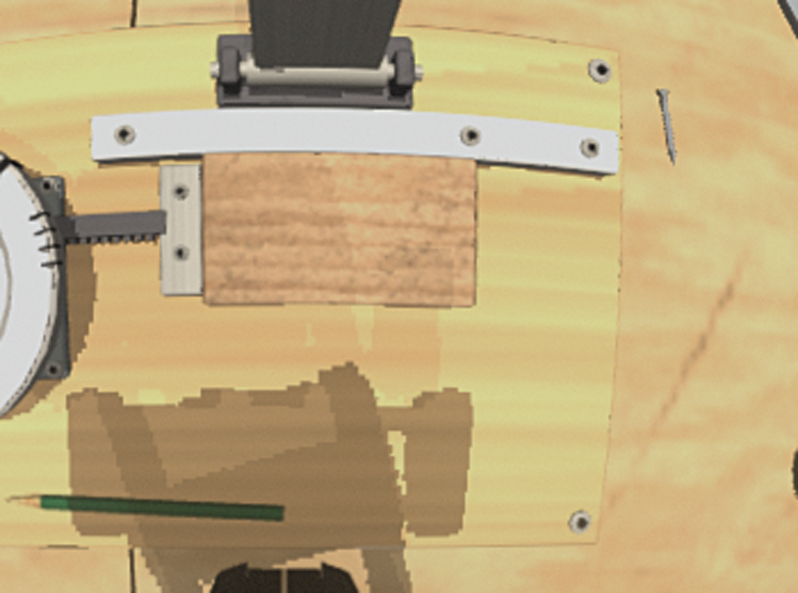

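Run:
```python
from h import *
robot.move_straight(W((-70,-35,235)),v=150)
robot.move_straight(W((152,-35,235)),v=200)
robot.move_straight(W((152,-35,143)),v=150); st()
robot.move_straight(W((105,-35,143)),v=60); st()
robot.move_straight(W((78,-35,143)),v=50); st()
robot.move_straight(W((90,-35,235)),v=150)
robot.move_straight(W((-90,30,260)),v=200)
im=cams.snapshot("wrist"); cv2.imwrite("pics/wr5.png",im[:,:,::-1]); st()
im=cams.snapshot("scene"); a=cv2.resize(im[130:280,150:350,::-1],None,fx=4,fy=4,interpolation=cv2.INTER_CUBIC); cv2.imwrite("pics/scene5.png",a)
```

```text
t30.9 [656.9 251.9 144.2] F [-0.2  0.3  1.3] w0.5 g0.0
 t31.8 [609.6 250.5 143.1] F [ 0.2 -0.4  0.8] w0.1 g0.0
 t32.5 [582.5 249.8 143.2] F [-0.1 -0.6 -0.3] w0.4 g0.0
 t34.4 [413.6 309.9 259.7] F [ 0.  -0.6 -0.5] w0.4 g0.0
```

View pics/wr5.png

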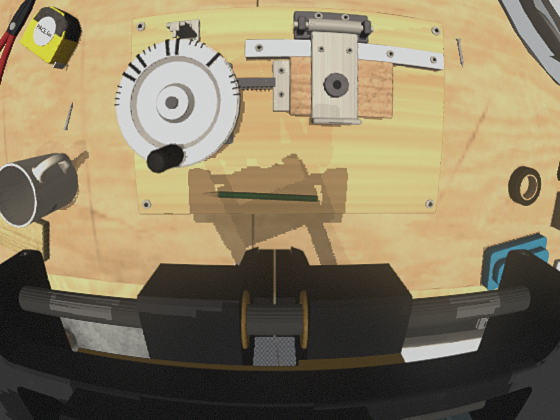

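Run:
```python
from h import *
robot.move_straight(W((-110,125,260)),v=200); st()
im=cams.snapshot("wrist")[:,:,::-1]
a=cv2.resize(im[0:60,220:320],(800,480),interpolation=cv2.INTER_CUBIC)
b=cv2.resize(cv2.imread("pics/wr5.png")[5:135,240:450],None,fx=0.9,fy=0.9)
cv2.imwrite("pics/fin.png",np.vstack([a,np.pad(b,((0,0),(0,800-b.shape[1]),(0,0)))]))
```

```text
t35.1 [390.3 404.1 259.6] F [ 0.7  0.3 -0.3] w0.2 g0.0
```

View pics/fin.png

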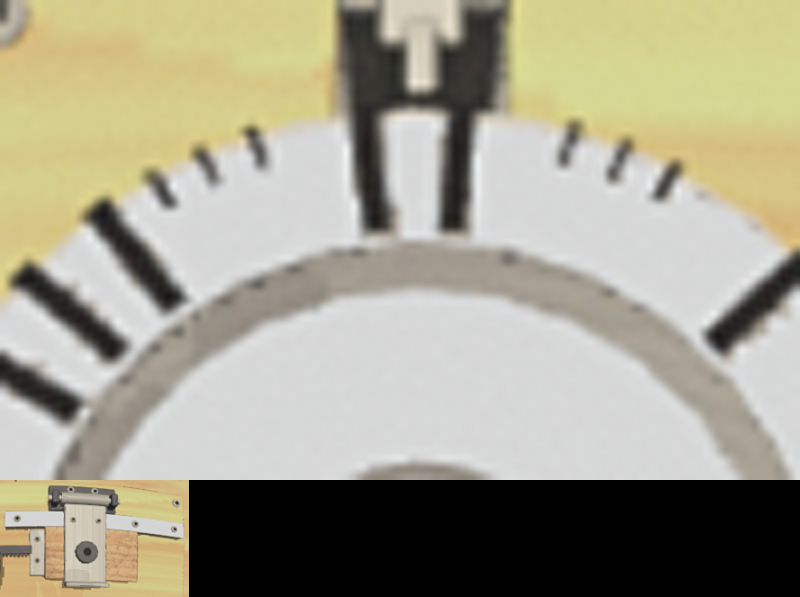

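View pics/scene5.png

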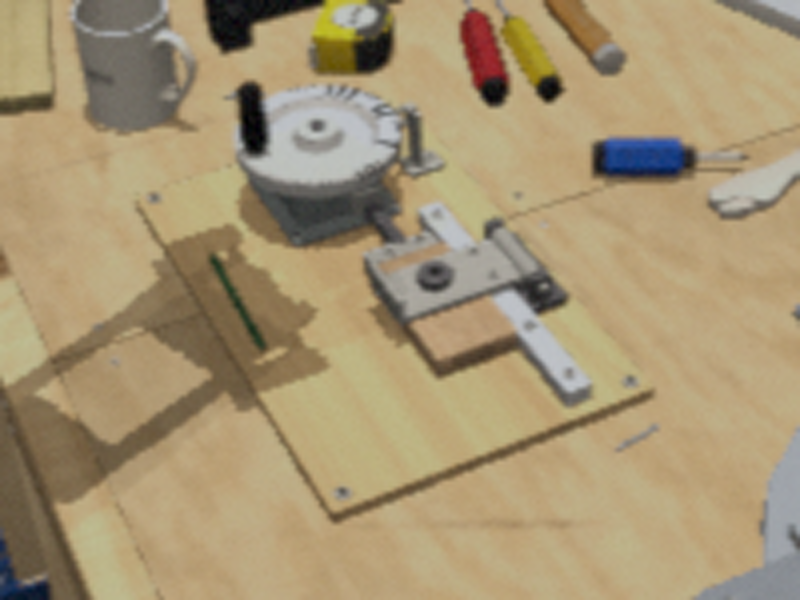

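The close-up shows the pointer (column 420) between the double mark's lines (367 and 462). The scene view shows the leaf flat on the offcut, the offcut against the fence and stop, and the pencil where it was.

```bash
python3 -c "
from plant import robot
print(robot.finish_job())"
```

```text
the job is handed in; nothing more can be done
None
```

The jig is set and handed in after about 35 s: the pointer is between the double mark's lines, the offcut is home against the fence and stop, the leaf lies flat on it, and the arm made no contact with the pencil, tape roll or block.

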